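Reset the table caddy, tallest at the menu end

TASK

Reset the table's condiment caddy: stand the sauce bottle, pepper mill, salt shaker and toothpick pot upright in its four wells, one in each, in order of height, with the tallest in the well next to the menu card and the shortest at the other end by the tea light. Leave the guest's soda can standing where it is.

Things in the scene. Friction and masses are not known exactly. Their poses are not given: they have to be found in the camera images.
- sauce_bottle: Origin: centre of its underside; z up along its axis; round, so its yaw is of no account. Slim glass sauce bottle with pink sauce, a green label and a gold cap, the tallest of the four: 193 mm high; body 45 mm in diameter, up to 99 mm, then narrowing to the straight-sided gold cap, which is 30 mm in diameter from 160 to 192 mm up (from above, take it by the cap). 0.2 to 0.4 kg. Loose.
- pepper_mill: Origin: centre of its underside; z up along its axis; round, so its yaw is of no account. Dark turned-wood pepper mill, second tallest: 163 mm high, foot 58 mm in diameter, the round head 48 mm in diameter between 112 and 152 mm up (grip it there; the head does not turn). 0.2 to 0.35 kg. Loose.
- salt_shaker: Origin: centre of its underside; z up along its axis; round, so its yaw is of no account. Glass salt shaker with a metal cap, third tallest: 90 mm high, body 44 mm in diameter up to 66 mm, cap 34 mm. 0.1 kg. Loose.
- toothpick_pot: Origin: centre of its underside; z up along its axis; round, so its yaw is of no account. Small green pot with toothpicks sticking out, the shortest: 72 mm high over the toothpicks, the pot itself 49 mm high and 38 mm in diameter (grip the upper part of the pot). 0.07 kg. Loose.
- caddy: Pale oak block with four round wells in a row and a small brass loop at either end; heavy, does not move. 92 mm (x) by 312 mm (y) by 22 mm high. Origin: centre of its underside on the table; z up, y along the row. Well centres on its y axis at -114, -38, +38 and +114 mm (x = 0); each well is 68 mm in diameter and 15 mm deep, its floor 7 mm above the table. The loops reach 15 mm beyond the ends.
- menu_card: Upright green menu card on a blue foot, standing just past one end of the caddy, at either end: 62 mm along the row, 104 mm across it, 189 mm high; fixed. Origin: centre of its underside, 203 mm from the caddy's origin along the caddy's +y or -y.
- tealight: Small white tea light in a metal cup just past the other end of the caddy; 38 mm in diameter, 17 mm high; fixed. Origin: centre of its underside, 203 mm from the caddy's origin.
- soda_can: Origin: centre of its underside; z up along its axis; round, so its yaw is of no account. Orange drinks can, 53 mm in diameter, 134 mm high, standing among the condiments; loose, to be left alone.
Not all that is in view belongs to the job. Leave any brown look-alike of the menu_card alone.

How it is judged (in metres and radians):
At the end, for the whole second after the job is handed in: From the menu card: sauce bottle, pepper mill, salt shaker, toothpick pot, each upright (0.12 rad), at rest and released on its well's floor (z 3 to 10.5 mm), within 17 mm of the well's centre in the caddy's x and y. Soda can upright, within 40 mm of where it stood (((y of menu_card in the frame of caddy above 0 m and x of sauce_bottle in the frame of caddy between -0.017 and 0.017 m and y of sauce_bottle in the frame of caddy between 0.097 and 0.131 m and x of pepper_mill in the frame of caddy between -0.017 and 0.017 m and y of pepper_mill in the frame of caddy between 0.021 and 0.055 m and x of salt_shaker in the frame of caddy between -0.017 and 0.017 m and y of salt_shaker in the frame of caddy between -0.055 and -0.021 m and x of toothpick_pot in the frame of caddy between -0.017 and 0.017 m and y of toothpick_pot in the frame of caddy between -0.131 and -0.097 m) or (y of menu_card in the frame of caddy below 0 m and x of sauce_bottle in the frame of caddy between -0.017 and 0.017 m and y of sauce_bottle in the frame of caddy between -0.131 and -0.097 m and x of pepper_mill in the frame of caddy between -0.017 and 0.017 m and y of pepper_mill in the frame of caddy between -0.055 and -0.021 m and x of salt_shaker in the frame of caddy between -0.017 and 0.017 m and y of salt_shaker in the frame of caddy between 0.021 and 0.055 m and x of toothpick_pot in the frame of caddy between -0.017 and 0.017 m and y of toothpick_pot in the frame of caddy between 0.097 and 0.131 m)) and z of sauce_bottle in the frame of caddy between 0.003 and 0.0105 m and angle between each of sauce_bottle, pepper_mill, salt_shaker, toothpick_pot's own z axis and vertical below 0.12 rad and linear speed of each of sauce_bottle, pepper_mill, salt_shaker, toothpick_pot below 0.02 m/s and z of pepper_mill in the frame of caddy between 0.003 and 0.0105 m and z of salt_shaker in the frame of caddy between 0.003 and 0.0105 m and z of toothpick_pot in the frame of caddy between 0.003 and 0.0105 m and not (angle between soda_can's own z axis and vertical above 0.4 rad or distance of soda_can from where it was at the start of the episode above 0.04 m)); the robot touches nothing.
It fails at once if the soda can is knocked over (0.4 rad) or moved more than 40 mm (angle between soda_can's own z axis and vertical above 0.4 rad or distance of soda_can from where it was at the start of the episode above 0.04 m).
It also fails if it takes over 115 s, if anything falls off the work surface, if the arm or the gripper's body presses on something with over 40 N, if the wrist force passes 120 N, or if a joint passes its speed limit or range.

ROBOT

A 7-joint arm with a two-finger parallel gripper is mounted at the origin on the work surface; the furniture and walls round the work are solid. World frame = base frame: x ahead of the robot, y to its left, z up, the work surface at z = 0. Lengths are in mm, angles in rad, forces in N, time in s.
With the tool pointing down it reaches from about 350 to 900 mm from the base axis. Payload 7.2 kg.
Tool frame: the origin (TCP) lies midway between the tips of the shut fingers; the grasp point (between the pads) lies 19 mm behind it; z points along the fingers, y is the line along which they close (so a half turn about z gives the same grasp; the last joint's range is limited). The gripper opens to 85 mm and grips with 20 to 120 N. Pads are 22 mm wide; open, the fingers measure 114 mm over their backs; the gripper's body (76 mm by 85 mm) begins 54 mm behind the grasp point. The pads swing forward as they close: fully open they stand 13 mm farther back than shut.
Start: joints at [-1.172, 0.411, -0.013, 1.596, 0.006, 1.134, -0.082], TCP at [281.279, 558.132, 231.297] pointing down, gripper open.
Joint ranges: [-2.95, 2.95], [-0.29, 1.99], [-1.47, 1.44], [0.14, 2.54], [-1.03, 4.17], [0.13, 1.85], [-2.86, 2.86]. Speed limits (rad/s): [2.39, 2.39, 3.01, 3.01, 3.14, 3.14, 3.14].

INTERFACE

Orientations are given as [roll, pitch, yaw] about the fixed x, y, z axes, in that order (R = Rz(yaw) Ry(pitch) Rx(roll)).
In Python, from station import env, grab_frame, get_calibration, close_job, finder gives the robot as it stands. The module is installed in compiled form; this text tells all that it offers.
- The arm moves only by the tool servo_tool, never from a script. Its argument "commands" is a list of rows, each an object with "xyz": the shift along the tool's x, y, z in cm, a list of three; "spin": the turn about the tool's z in rad; "gripper": the opening, from -1 (shut) to 1 (fully open). A call has 1 to 20 rows; each row shifts and turns the commanded pose from where the row before left it, along the tool's axes as they then stand; what a row does not reach is not made up. A row lasts 1/10 s, in which the tool goes at most 50 mm and 8.59 degrees, less where a joint would pass 70% of its speed; a pose out of reach is approached as far as the arm can. A call is refused whole if a number of a shift passes 5 or a number of a turn 0.15, either way. A call with a gripper value outside its range is refused whole. The fingers move at their own pace and stop on an object; the grip force is fixed at half the most. Time passes only in rows, so rows that do not move let the fingers close. It gives the time, the measured TCP pose, the force, the opening and the grip force at its end, in the units of the state.
- env.get_obs(): the state, without advancing time (a new reading comes with each control period).
- grab_frame(name): name is "scene" or "side" or "wrist"; returns (picture, depth): 420x560x3 uint8, red, green, blue; 420x560 float32, mm along the optical axis (not along the pixel's ray), 0 where there is no reading.
- get_calibration(name): a dict with "fx", "fy", "cx", "cy" (pixels), "R" (3x3) and "t" (3): a world point X has camera coordinates R X + t. Camera axes: x right, y down, z forward; pixel columns grow to the right and rows downward; lengths in mm; the calibration is good to about 2 mm. A picture is of the moment at which its call begins: read the wrist's pose just before it. get_calibration takes no time and is no camera call; for the wrist camera it gives the pose at the moment of the call.
- close_job(): hands the job in; it is judged then, once.
Trained networks look in the newest picture that a camera, given by its name, has taken for a name from the list of things; names that differ only in an ending like _2 or _b are one class to them, and where a whole thing is asked for, a point or a joint stands for the part that bears it (a point fixed in the world has none). Each returns a list of dicts, best first, with "p" (0 to 1); they miss things now and then, are a little off and sometimes report something else, mostly with a low value. They report only what shows in the picture. A call takes as long as a camera call. They do not tell look-alikes from the thing itself.
- finder.recognise(camera, thing): "point" ([x, y, z] in mm, in world coordinates, good to about 4 mm: the middle of the surface that is visible of it).
The state is a dict: "clock": time; "joints": joint angles; "qd": joint speeds; "tau": joint torques, N m; "tcp_pos": TCP position; "tool_rot": TCP orientation; "force": force on the tool from outside, world axes, zero at the start; "moment": the same for the moment, N m; "finger_gap": opening from 0.0 (shut) to 1.0 (fully open); "grip_force": force on a finger pad.
Only numpy, scipy, OpenCV 4.12 (cv2) and the standard library are available. Lean on these libraries where they do the work, as an engineer would, in place of code of your own. Each camera call takes 0.05 s, during which the arm holds its last target. There are 200 camera calls.

## Working session

There is one attempt and no reset: what is moved stays moved. The work goes in short steps, Python scripts to look and compute and a tool call to move; the robot and the scene stay as the last step left them, time stands still between calls to the robot, and variables do not carry over. Pictures are saved under pics/ and viewed, at most 14 in all, crops included, and the job is handed in when it is done.

Besides the shell and the picture viewer there is one more tool, called after "Call:" by a JSON object that holds its "op" and its "data", one argument or row to a line. servo_tool: Moves the arm, as the interface text tells. Its arguments: {"type":"object","properties":{"commands":{"type":"array","items":{"type":"object","properties":{"xyz":{"type":"array","items":{"type":"number"}},"spin":{"type":"number"},"gripper":{"type":"number"}}}}},"required":["commands"]}

```bash
mkdir -p pics
cat > h.py <<'E'
import numpy as np, cv2
from station import env, grab_frame, get_calibration, close_job, finder
def shot(cam, fn=None):
    c=get_calibration(cam); im,d=grab_frame(cam)
    if fn: cv2.imwrite('pics/'+fn,cv2.cvtColor(im,cv2.COLOR_RGB2BGR))
    v,u=np.mgrid[:420,:560]
    P=np.stack([(u-c['cx'])/c['fx']*d,(v-c['cy'])/c['fy']*d,d],-1)
    W=(P-np.array(c['t']))@np.array(c['R']); W[d==0]=np.nan
    return im,d,W
E
python3 - <<'E'
from h import *
for cam in ['scene','side']:
    im,d,W=shot(cam,cam+'0.png'); np.save(cam+'0.npy',W)
    c=get_calibration(cam); print(cam,-np.array(c['R']).T@c['t'])
    for n in ['sauce_bottle','pepper_mill','salt_shaker','toothpick_pot','caddy','menu_card','tealight','soda_can']:
        print(n,[(np.round(r['point']).tolist(),round(r['p'],2)) for r in finder.recognise(cam,n)])
o=env.get_obs(); print(o['clock'],o['tcp_pos'],o['tool_rot'])
E
```

```text
scene [-197.45550418 -715.4516946   652.67023168]
sauce_bottle [([499.0, -320.0, 94.0], 0.57)]
pepper_mill [([381.0, 365.0, 86.0], 0.97)]
salt_shaker [([380.0, -378.0, 49.0], 0.61)]
toothpick_pot [([326.0, 265.0, 37.0], 0.85)]
caddy [([469.0, 50.0, 18.0], 0.71)]
menu_card [([481.0, -140.0, 91.0], 0.64)]
tealight [([459.0, 265.0, 12.0], 0.65)]
soda_can [([322.0, -295.0, 85.0], 0.81)]
side [1121.04843819  110.92504879 1043.45967547]
sauce_bottle [([525.0, -304.0, 104.0], 0.64)]
pepper_mill [([408.0, 379.0, 89.0], 0.9), ([342.0, 276.0, 36.0], 0.32)]
salt_shaker [([403.0, -355.0, 64.0], 0.59)]
toothpick_pot [([342.0, 278.0, 38.0], 0.79)]
caddy [([470.0, 67.0, 13.0], 0.73)]
menu_card [([172.0, -298.0, 90.0], 0.66)]
tealight [([467.0, 265.0, 15.0], 0.51), ([486.0, -143.0, 97.0], 0.19)]
soda_can [([355.0, -274.0, 93.0], 0.76)]
0.9 [281.28367643 558.12199488 231.29560616] [3.14155710e+00 2.14858721e-05 2.67480741e+00]
```

View pics/scene0.png

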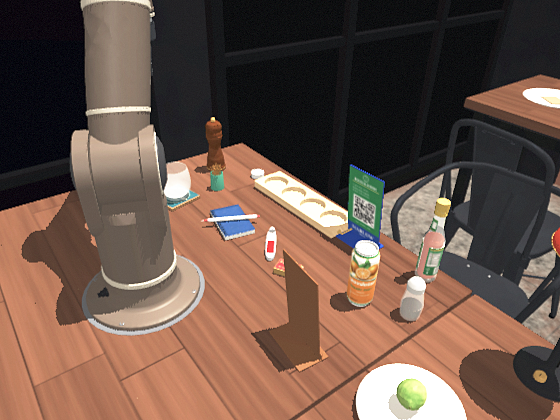

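View pics/side0.png

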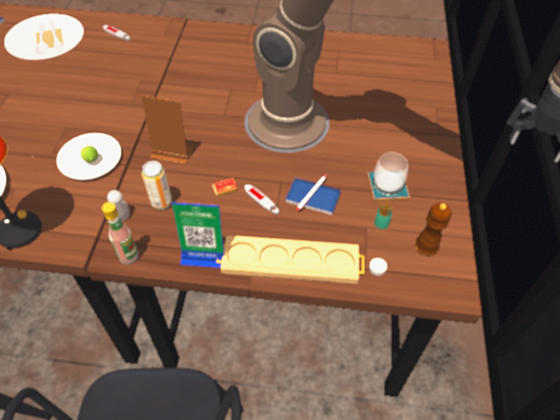

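The menu card stands at the -y end (scene px 365,200) and the tea light at the +y end (257,174). All four items are upright, with the can near the salt and the sauce bottle. The glass is near the pot.

Run:
```python
from h import *
from scipy.optimize import least_squares
A={c:np.load(c+'0.npy').reshape(-1,3) for c in ['scene','side']}
def fit(P,r,x0):
    s=least_squares(lambda q:np.hypot(*(P[:,:2]-q).T)-r,x0,loss='soft_l1',f_scale=2); return s.x,np.median(abs(s.fun))
for n,x,y,R,bands in [('sauce',513,-312,45,[(15,95,22.5),(163,190,15)]),('mill',398,375,45,[(2,12,29),(125,140,24)]),('salt',393,-366,32,[(8,62,22),(70,85,17)]),('pot',335,272,32,[(8,45,19)]),('can',340,-283,42,[(20,110,26.5)]),('tea',464,265,30,[(4,15,19)])]:
    for c,P in A.items():
        Q=P[np.hypot(P[:,0]-x,P[:,1]-y)<R]; Q=Q[Q[:,2]>4]
        print(n,c,'top',np.nanpercentile(Q[:,2],99).round(),len(Q),end=' ')
        for a,b,r in bands:
            S=Q[(Q[:,2]>a)&(Q[:,2]<b)]
            if len(S)>8:
                q,e=fit(S,r,[x,y]); print((a,b),len(S),q.round(1),round(e,1),end=' ')
        print()
for c,P in A.items():
    Q=P[(P[:,2]>17)&(P[:,2]<27)&(abs(P[:,0]-470)<90)&(P[:,1]>-130)&(P[:,1]<235)]
    print(c,len(Q),cv2.minAreaRect(Q[:,:2].astype(np.float32)),Q[:,2].mean())
    M=P[(P[:,2]>40)&(abs(P[:,0]-480)<90)&(abs(P[:,1]+140)<60)]
    print('menu',cv2.minAreaRect(M[:,:2].astype(np.float32)),M[:,2].max(), M.mean(0))
    G=P[(P[:,2]>12)&(np.hypot(P[:,0]-335,P[:,1]-272)<130)]
    G=G[np.hypot(G[:,0]-335,G[:,1]-272)>32]
    H,xe,ye=np.histogram2d(G[:,0],G[:,1],bins=[np.arange(200,470,20),np.arange(140,410,20)])
    for i,j in zip(*np.where(H>3)): 
        m=(abs(G[:,0]-xe[i]-10)<10)&(abs(G[:,1]-ye[j]-10)<10); print((int(xe[i]),int(ye[j]),int(H[i,j]),int(G[m,2].max())),end=' ')
    print()
```

```text
sauce scene top 195.0 1560 (15, 95) 688 [ 509.5 -315. ] 0.8 (163, 190) 157 [ 511.1 -313.5] 0.9 
sauce side top 195.0 1103 (15, 95) 430 [ 510.4 -316.1] 0.8 (163, 190) 109 [ 508.5 -317.4] 0.7 
mill scene top 160.0 732 (2, 12) 23 [389.2 381.8] 1.1 (125, 140) 73 [390.  381.7] 1.1 
mill side top 160.0 1127 (2, 12) 57 [389.8 379.8] 0.8 (125, 140) 91 [388.9 380. ] 0.9 
salt scene top 91.0 845 (8, 62) 499 [ 395.2 -367.5] 1.5 (70, 85) 139 [ 395.  -367.6] 1.0 
salt side top 91.0 363 (8, 62) 178 [ 394.1 -372.7] 1.1 (70, 85) 83 [ 394.8 -370.6] 1.3 
pot scene top 72.0 292 (8, 45) 160 [332.7 275. ] 1.2 
pot side top 71.0 339 (8, 45) 187 [332.6 273. ] 1.0 
can scene top 136.0 1670 (20, 110) 973 [ 341.7 -281.1] 0.6 
can side top 135.0 996 (20, 110) 538 [ 343.7 -282.6] 0.8 
tea scene top 18.0 101 (4, 15) 89 [464.1 265.4] 2.0 
tea side top 17.0 219 (4, 15) 202 [466.6 264.8] 3.7 
scene 1404 ((472.2002258300781, 49.04704284667969), (97.9523696899414, 357.92852783203125), 2.0628299713134766) 22.30287739923712
menu ((482.0990295410156, -139.99903869628906), (19.911888122558594, 103.50486755371094), 2.3756
[... 628 characters left out ...]
 (97.2916259765625, 359.4729919433594), 2.2837867736816406) 21.714862448176095
menu ((485.4123229980469, -141.55934143066406), (22.938711166381836, 101.04949188232422), 2.1801888942718506) 192.01876123343973 [ 485.89822799 -140.59509647  119.52084661]
(200, 240, 27, 95) (200, 320, 4, 91) (220, 240, 103, 92) (220, 300, 33, 94) (220, 320, 24, 89) (240, 240, 44, 89) (240, 260, 181, 94) (240, 280, 162, 96) (240, 300, 110, 96) (280, 140, 10, 16) (300, 140, 13, 15) (360, 360, 16, 149) (380, 340, 109, 147) (380, 360, 116, 165) (380, 380, 28, 163) (400, 340, 43, 140) (400, 360, 353, 152) (420, 180, 39, 25) (420, 200, 42, 25) (440, 200, 22, 24) (440, 220, 12, 18) (440, 240, 12, 15) (440, 260, 18, 16)
```

Call:
{"op": "servo_tool", "data": {
  "commands": [
    {"spin": 0.15},
    {"spin": 0.15},
    {"spin": 0.15},
    {"spin": 0.15},
    {"spin": 0.15},
    {"spin": 0.15},
    {"spin": 0.15},
    {"spin": 0.012}
  ]
}}

```text
$.commands[0]: bad value
```

Call:
{"op": "servo_tool", "data": {
  "commands": [
    {"xyz": [-3, 1, -0.6]},
    {"xyz": [-3, 1, -0.6]},
    {"xyz": [-3, 1, -0.6]},
    {"xyz": [-3, 1, -0.6]},
    {"xyz": [-3, 1, -0.6]},
    {"xyz": [-3, 1, -0.6]},
    {"xyz": [-3, 1, -0.6]},
    {"xyz": [-3, 1, -0.6]},
    {"xyz": [-3, 1, -0.6]},
    {"xyz": [-3, 1, -0.6]},
    {"xyz": [-3, 1, -0.6]},
    {"xyz": [-3, 1, -0.6]},
    {"xyz": [-3, 1, -0.6]},
    {"xyz": [-3, 1, -0.6]},
    {"xyz": [-3, 1, -0.6]},
    {"xyz": [-3, 1, -0.6]},
    {"xyz": [-2, 1, -0.6]},
    {},
    {}
  ]
}}

```text
$.commands[0]: bad value
```

Run:
```python
from h import *
o=env.get_obs(); print(o['clock'],o['tcp_pos'],o['tool_rot'],o['joints'])
im,d,W=shot('wrist','w1.png'); np.save('w1.npy',W)
A=[np.load(c+'0.npy').reshape(-1,3) for c in ['scene','side']]
P=A[0];P=P[(P[:,2]>110)&(P[:,1]<-370)&(P[:,0]>100)&(P[:,1]>-900)]; print('lamp',P.min(0),P.max(0),len(P)) if len(P) else 0
P=A[1];P=P[(P[:,2]>110)&(P[:,1]<-370)&(P[:,0]>100)&(P[:,1]>-900)]; print('lamp',P.min(0),P.max(0),len(P)) if len(P) else 0
```

```text
0.9 [281.28367643 558.12199488 231.29560616] [3.14155710e+00 2.14858721e-05 2.67480741e+00] [-1.17220859  0.41108577 -0.01268836  1.59622638  0.00562161  1.13428231
 -0.08220543]
lamp [ 410.7187256  -559.30065182  264.14783429] [ 467.31098048 -527.35657663  279.53677002] 172
lamp [ 414.76133729 -599.78159964  110.2659113 ] [ 486.27479972 -527.2837639   281.47134274] 197
```

View pics/w1.png

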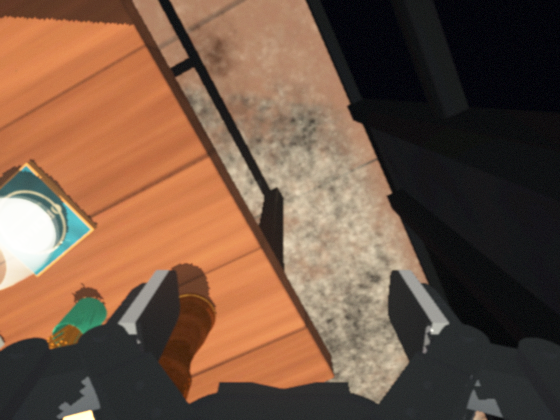

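The rows were refused because every field is needed. The wrist view is still at the start pose: glass at (40,225), pot at (80,325), mill at (190,330).

Call:
{"op": "servo_tool", "data": {
  "commands": [
    {"xyz": [0, 0, 0], "spin": 0.15, "gripper": 1},
    {"xyz": [0, 0, 0], "spin": 0.15, "gripper": 1},
    {"xyz": [0, 0, 0], "spin": 0.15, "gripper": 1},
    {"xyz": [0, 0, 0], "spin": 0.15, "gripper": 1},
    {"xyz": [0, 0, 0], "spin": 0.15, "gripper": 1},
    {"xyz": [0, 0, 0], "spin": 0.15, "gripper": 1},
    {"xyz": [0, 0, 0], "spin": 0.15, "gripper": 1},
    {"xyz": [0, 0, 0], "spin": 0.012, "gripper": 1}
  ]
}}

```text
clock: 1.75
tcp_pos: [281.1, 558.2, 231.3]
tool_rot: [3.141, 0.0, 1.61]
force: [0.2, 0.3, 0.6]
finger_gap: 0.997
grip_force: 0.0
```

Call:
{"op": "servo_tool", "data": {
  "commands": [
    {"xyz": [-3, 1, -0.6], "spin": 0, "gripper": 1},
    {"xyz": [-3, 1, -0.6], "spin": 0, "gripper": 1},
    {"xyz": [-3, 1, -0.6], "spin": 0, "gripper": 1},
    {"xyz": [-3, 1, -0.6], "spin": 0, "gripper": 1},
    {"xyz": [-3, 1, -0.6], "spin": 0, "gripper": 1},
    {"xyz": [-3, 1, -0.6], "spin": 0, "gripper": 1},
    {"xyz": [-3, 1, -0.6], "spin": 0, "gripper": 1},
    {"xyz": [-3, 1, -0.6], "spin": 0, "gripper": 1},
    {"xyz": [-3, 1, -0.6], "spin": 0, "gripper": 1},
    {"xyz": [-3, 1, -0.6], "spin": 0, "gripper": 1},
    {"xyz": [-3, 1, -0.6], "spin": 0, "gripper": 1},
    {"xyz": [-3, 1, -0.6], "spin": 0, "gripper": 1},
    {"xyz": [-3, 1, -0.6], "spin": 0, "gripper": 1},
    {"xyz": [-3, 1, -0.6], "spin": 0, "gripper": 1},
    {"xyz": [-3, 1, -0.6], "spin": 0, "gripper": 1},
    {"xyz": [-3, 1, -0.6], "spin": 0, "gripper": 1},
    {"xyz": [-2, 1, -0.6], "spin": 0, "gripper": 1},
    {"xyz": [0, 0, 0], "spin": 0, "gripper": 1},
    {"xyz": [0, 0, 0], "spin": 0, "gripper": 1}
  ]
}}

```text
clock: 3.65
tcp_pos: [472.1, 65.7, 333.3]
tool_rot: [3.141, -0.0, 1.615]
force: [-1.1, 0.1, -0.3]
finger_gap: 1.003
grip_force: 0.0
```

Run:
```python
from h import *
o=env.get_obs(); print(o['clock'],o['tcp_pos'],o['tool_rot'],o['joints'])
im,d,W=shot('wrist','w2.png'); np.save('w2.npy',W)
```

```text
3.65 [472.07690724  65.68733778 333.31723611] [ 3.14144473e+00 -2.49789425e-04  1.61451731e+00] [-0.7620778   0.06126536  0.55994191  1.81838218 -0.03427555  1.27126279
 -0.14914828]
```

View pics/w2.png

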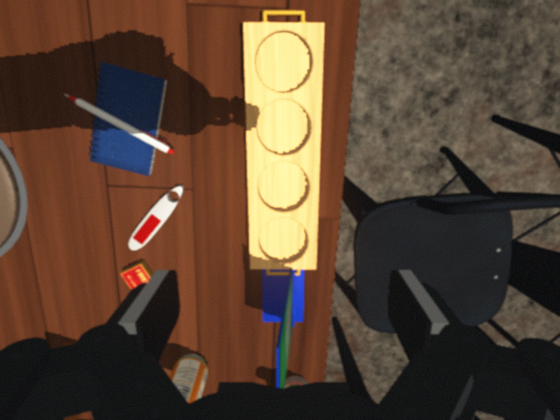

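The whole caddy is in view (x 245-322, y 22-270), wells at (284,60), (283,126), (283,186) and (283,240); the can shows at (190,375).

Run:
```python
from h import *
from scipy.optimize import minimize, least_squares
for n in ['w2','scene0','side0']:
    P=np.load(n+'.npy').reshape(-1,3)
    P=P[(abs(P[:,0]-474)<85)&(abs(P[:,1]-62)<152)&(P[:,2]>-8)&(P[:,2]<27)]
    if n=='side0' or n=='scene0' : P=P[(P[:,2]>-8)]
    hi=np.where(P[:,2]>15,1.,-1.)
    def loc(q):
        c,s=np.cos(q[2]),np.sin(q[2]); D=P[:,:2]-q[:2]
        return D@[c,s],D@[-s,c]
    def f(q,full=False):
        x,y=loc(q)
        w=np.min([np.hypot(x,y-k) for k in (-114,-38,38,114)],0)
        sd=np.minimum.reduce([46-abs(x),156-abs(y),w-34])   # >0 on top
        return -np.mean(hi*np.tanh(sd/2.5))
    best=min((minimize(f,[474+a,62+b,.04],method='Nelder-Mead',options=dict(initial_simplex=[[474+a,62+b,.04],[480+a,62+b,.04],[474+a,68+b,.04],[474+a,62+b,.06]])) for a in(-3,0,3) for b in (-4,0,4)),key=lambda r:r.fun)
    print(n,best.x.round(4),best.fun.round(3),'topz',np.median(P[hi>0,2]).round(1), 'table',np.median(P[hi<0,2]).round(1))
# wrist views of pot/mill via w1
P=np.load('w1.npy').reshape(-1,3)
for nm,x,y,R,a,b,r in [('mill',390,381,40,115,148,24),('pot',333,274,32,8,45,19)]:
    Q=P[(np.hypot(P[:,0]-x,P[:,1]-y)<R)&(P[:,2]>a)&(P[:,2]<b)]
    if len(Q)>10:
        s=least_squares(lambda q:np.hypot(*(Q[:,:2]-q).T)-r,[x,y],loss='soft_l1',f_scale=2); print(nm,len(Q),s.x,np.median(abs(s.fun)))
```

```text
w2 [4.730791e+02 6.344910e+01 4.100000e-02] -0.891 topz 21.6 table 0.0
scene0 [4.748683e+02 6.315270e+01 4.240000e-02] -0.637 topz 22.6 table 3.2
side0 [4.719513e+02 6.117120e+01 4.270000e-02] -0.796 topz 21.6 table 1.8
mill 363 [388.79536186 381.97577747] 0.86389162414061
pot 987 [333.29629418 275.28561937] 0.5987973970846561
```

Call:
{"op": "servo_tool", "data": {
  "commands": [
    {"xyz": [2.7, -1.6, 2.5], "spin": 0, "gripper": 0.3},
    {"xyz": [2.7, -1.6, 2.5], "spin": 0, "gripper": 0.3},
    {"xyz": [2.7, -1.6, 2.5], "spin": 0, "gripper": 0.3},
    {"xyz": [2.7, -1.6, 2.5], "spin": 0, "gripper": 0.3},
    {"xyz": [2.7, -1.6, 2.5], "spin": 0, "gripper": 0.3},
    {"xyz": [2.7, -1.6, 2.5], "spin": 0, "gripper": 0.3},
    {"xyz": [2.7, -1.6, 2.5], "spin": 0, "gripper": 0.3},
    {"xyz": [2.6, -1.8, 2.5], "spin": 0, "gripper": 0.3},
    {"xyz": [0, 0, 0], "spin": 0, "gripper": 0.3},
    {"xyz": [0, 0, 0], "spin": 0, "gripper": 0.3}
  ]
}}

```text
clock: 4.7
tcp_pos: [331.9, 275.7, 132.7]
tool_rot: [-3.14, 0.001, 1.617]
force: [0.1, -0.3, 0.2]
finger_gap: 0.651
grip_force: 0.0
```

Call:
{"op": "servo_tool", "data": {
  "commands": [
    {"xyz": [-0.1, 0.1, 3], "spin": 0, "gripper": 0.3},
    {"xyz": [0, 0, 3], "spin": 0, "gripper": 0.3},
    {"xyz": [0, 0, 3], "spin": 0, "gripper": 0.3},
    {"xyz": [0, 0, 1.8], "spin": 0, "gripper": 0.3},
    {"xyz": [0, 0, 1], "spin": 0, "gripper": 0.3},
    {"xyz": [0, 0, 0], "spin": 0, "gripper": 0.3},
    {"xyz": [0, 0, 0], "spin": 0, "gripper": -1},
    {"xyz": [0, 0, 0], "spin": 0, "gripper": -1},
    {"xyz": [0, 0, 0], "spin": 0, "gripper": -1},
    {"xyz": [0, 0, 0], "spin": 0, "gripper": -1},
    {"xyz": [0, 0, 0], "spin": 0, "gripper": -1},
    {"xyz": [0, 0, 0], "spin": 0, "gripper": -1}
  ]
}}

```text
clock: 5.9
tcp_pos: [334.9, 274.5, 16.6]
tool_rot: [3.14, -0.002, 1.613]
force: [-1.4, -2.5, 6.7]
finger_gap: 0.395
grip_force: 59.7
```

Call:
{"op": "servo_tool", "data": {
  "commands": [
    {"xyz": [0, 0, -1.5], "spin": 0, "gripper": -1},
    {"xyz": [0, 0, -3], "spin": 0, "gripper": -1},
    {"xyz": [0, 0, -2.5], "spin": 0, "gripper": -1},
    {"xyz": [-1.7, 2.15, 0], "spin": 0, "gripper": -1},
    {"xyz": [-1.7, 2.15, 0], "spin": 0, "gripper": -1},
    {"xyz": [-1.7, 2.15, 0], "spin": 0, "gripper": -1},
    {"xyz": [-1.7, 2.15, 0], "spin": 0, "gripper": -1},
    {"xyz": [-1.7, 2.15, 0], "spin": 0, "gripper": -1},
    {"xyz": [-1.8, 2.15, 0], "spin": 0, "gripper": -1},
    {"xyz": [0, 0, 0], "spin": 0, "gripper": -1},
    {"xyz": [0, 0, 0], "spin": 0, "gripper": -1}
  ]
}}

```text
clock: 7.0
tcp_pos: [467.7, 176.3, 85.9]
tool_rot: [3.141, -0.001, 1.611]
force: [-1.3, 0.9, -0.8]
finger_gap: 0.396
grip_force: 59.9
```

```bash
cat >> h.py <<'E'
def look(cam,x,y,R,a,b,r,fn=None):
    from scipy.optimize import least_squares
    im,d,W=shot(cam,fn); P=W.reshape(-1,3)
    # green/any points in band
    Q=P[(np.hypot(P[:,0]-x,P[:,1]-y)<R)&(P[:,2]>a)&(P[:,2]<b)]
    if len(Q)<10: print(cam,'few',len(Q)); return
    s=least_squares(lambda q:np.hypot(*(Q[:,:2]-q).T)-r,[x,y],loss='soft_l1',f_scale=2)
    print(cam,len(Q),s.x.round(1),round(np.median(abs(s.fun)),1),'lowest',np.percentile(Q[:,2],1).round(1))
def st():
    o=env.get_obs(); print(round(o['clock'],2),o['tcp_pos'].round(1),o['tool_rot'].round(3),o['finger_gap'],o['force'])
E
python3 - <<'E'
from h import *
st()
for c in ['scene','side']: look(c,468,177,30,45,95,19,c+'1.png')
E
```

```text
7.0 [467.7 176.3  85.9] [ 3.141e+00 -1.000e-03  1.611e+00] 0.39601377700882756 [-1.32909808  0.92958011 -0.82090269]
scene 106 [467.8 177.7] 1.4 lowest 70.2
side 59 [469.2 176.5] 0.7 lowest 67.4
```

View pics/side1.png

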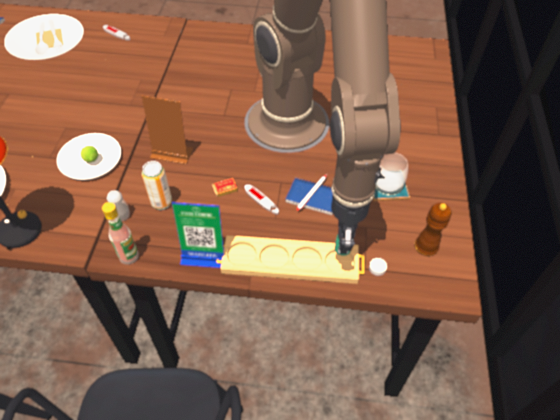

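Call:
{"op": "servo_tool", "data": {
  "commands": [
    {"xyz": [0, 0.05, 2], "spin": 0, "gripper": -1},
    {"xyz": [0, 0, 2], "spin": 0, "gripper": -1},
    {"xyz": [0, 0, 1.2], "spin": 0, "gripper": -1},
    {"xyz": [0, 0, 0.6], "spin": 0, "gripper": -1},
    {"xyz": [0, 0, 0.3], "spin": 0, "gripper": -1},
    {"xyz": [0, 0, 0], "spin": 0, "gripper": -1},
    {"xyz": [0, 0, 0], "spin": 0, "gripper": -1}
  ]
}}

```text
clock: 7.8
tcp_pos: [468.3, 176.8, 24.8]
tool_rot: [3.141, -0.0, 1.613]
force: [-0.7, 0.5, -0.7]
finger_gap: 0.392
grip_force: 59.9
```

Call:
{"op": "servo_tool", "data": {
  "commands": [
    {"xyz": [0, 0, 0], "spin": 0, "gripper": 0.3},
    {"xyz": [0, 0, 0], "spin": 0, "gripper": 0.3},
    {"xyz": [0, 0, 0], "spin": 0, "gripper": 0.3},
    {"xyz": [0, 0, 0], "spin": 0, "gripper": 0.3},
    {"xyz": [0, 0, -1], "spin": 0, "gripper": 0.3},
    {"xyz": [0, 0, -3], "spin": 0, "gripper": 1},
    {"xyz": [0, 0, -4], "spin": 0, "gripper": 1},
    {"xyz": [0, 0, -4], "spin": 0, "gripper": 1},
    {"xyz": [0, 0, -4], "spin": 0, "gripper": 1},
    {"xyz": [0, 0, -4], "spin": 0, "gripper": 1},
    {"xyz": [3, -1, 0], "spin": 0, "gripper": 1},
    {"xyz": [3, -1, 0], "spin": 0, "gripper": 1},
    {"xyz": [3, -1, 0], "spin": 0, "gripper": 1},
    {"xyz": [3, -1, 0], "spin": 0, "gripper": 1},
    {"xyz": [3, -1, 0], "spin": 0, "gripper": 1},
    {"xyz": [3, -1, 0], "spin": 0, "gripper": 1},
    {"xyz": [2.7, -1, 0], "spin": 0, "gripper": 1},
    {"xyz": [0, 0, 0], "spin": 0, "gripper": 1},
    {"xyz": [0, 0, 0], "spin": 0, "gripper": 1}
  ]
}}

```text
clock: 9.7
tcp_pos: [389.1, 380.5, 224.6]
tool_rot: [3.141, 0.0, 1.614]
force: [-0.4, -0.7, 0.4]
finger_gap: 1.001
grip_force: 0.0
```

Run:
```python
from h import *
st()
for c in ['scene','side']: look(c,468,177,30,26,52,19,c+'2.png')
```

```text
9.7 [389.1 380.5 224.6] [3.141 0.    1.614] 1.0013129285563171 [-0.38661789 -0.73296014  0.36619764]
scene 114 [469.2 178.3] 1.4 lowest 26.4
side 160 [468.6 176. ] 1.1 lowest 26.5
```

Call:
{"op": "servo_tool", "data": {
  "commands": [
    {"xyz": [0.1, 0, 2.5], "spin": 0, "gripper": 1},
    {"xyz": [0, 0, 3], "spin": 0, "gripper": 1},
    {"xyz": [0, 0, 3], "spin": 0, "gripper": 1},
    {"xyz": [0, 0, 2], "spin": 0, "gripper": 1},
    {"xyz": [0, 0, 1], "spin": 0, "gripper": 1},
    {"xyz": [0, 0, 0], "spin": 0, "gripper": 1},
    {"xyz": [0, 0, 0], "spin": 0, "gripper": -1},
    {"xyz": [0, 0, 0], "spin": 0, "gripper": -1},
    {"xyz": [0, 0, 0], "spin": 0, "gripper": -1},
    {"xyz": [0, 0, 0], "spin": 0, "gripper": -1},
    {"xyz": [0, 0, 0], "spin": 0, "gripper": -1},
    {"xyz": [0, 0, 0], "spin": 0, "gripper": -1}
  ]
}}

```text
clock: 11.0
tcp_pos: [389.9, 382.3, 111.0]
tool_rot: [3.14, -0.002, 1.613]
force: [-2.0, -1.4, 7.9]
finger_gap: 0.534
grip_force: 61.0
```

Call:
{"op": "servo_tool", "data": {
  "commands": [
    {"xyz": [0, 0, -1.5], "spin": 0, "gripper": -1},
    {"xyz": [0, 0, -3], "spin": 0, "gripper": -1},
    {"xyz": [0, 0, -3], "spin": 0, "gripper": -1},
    {"xyz": [0, 0, -3.5], "spin": 0, "gripper": -1},
    {"xyz": [-2, 0.5, 0], "spin": 0, "gripper": -1},
    {"xyz": [-2.6, 0.5, 0], "spin": 0, "gripper": -1},
    {"xyz": [-2.6, 0.5, 0], "spin": 0, "gripper": -1},
    {"xyz": [-2.6, 0.5, 0], "spin": 0, "gripper": -1},
    {"xyz": [-2.6, 0.5, 0], "spin": 0, "gripper": -1},
    {"xyz": [-2.6, 0.5, 0], "spin": 0, "gripper": -1},
    {"xyz": [-2.6, 0.5, 0], "spin": 0, "gripper": -1},
    {"xyz": [-2.6, 0.5, 0], "spin": 0, "gripper": -1},
    {"xyz": [-2.6, 0.5, 0], "spin": 0, "gripper": -1},
    {"xyz": [-2.6, 0.5, 0], "spin": 0, "gripper": -1},
    {"xyz": [-2.6, 0.5, 0], "spin": 0, "gripper": -1},
    {"xyz": [-2.6, 0.5, 0], "spin": 0, "gripper": -1},
    {"xyz": [-2.6, 0.5, 0], "spin": 0, "gripper": -1},
    {"xyz": [-2.6, 0.5, 0], "spin": 0, "gripper": -1},
    {"xyz": [-0.2, 0, 0], "spin": 0, "gripper": -1},
    {"xyz": [0, 0, 0], "spin": 0, "gripper": -1}
  ]
}}

```text
clock: 13.0
tcp_pos: [474.2, 24.2, 219.5]
tool_rot: [3.142, -0.0, 1.611]
force: [0.8, 0.9, -3.1]
finger_gap: 0.535
grip_force: 63.0
```

Run:
```python
from h import *
st()
for c in ['scene','side']: look(c,475,25,36,109,124,29,c+'3.png'); look(c,475,25,36,114,200,26)
```

```text
13.0 [474.2  24.2 219.5] [ 3.142 -0.     1.611] 0.5352144197656357 [ 0.75665378  0.89603549 -3.1210413 ]
scene 114 [474.   24.6] 0.9 lowest 110.6
scene 652 [475.7  27. ] 3.4 lowest 114.7
side 126 [473.2  23.5] 0.9 lowest 110.4
side 625 [471.7  23.4] 2.9 lowest 115.1
```

View pics/scene3.png

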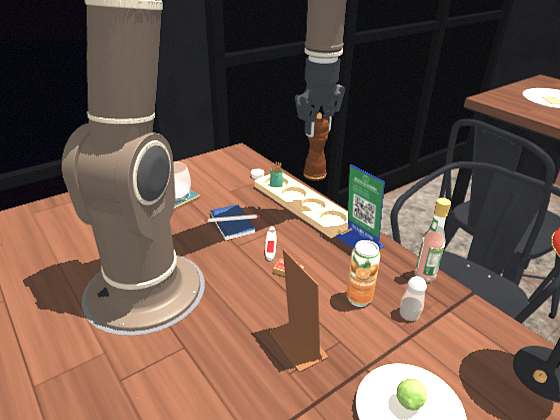

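The mill hangs straight over its well at (315,150), and the pot stands in its well at (277,180).

Call:
{"op": "servo_tool", "data": {
  "commands": [
    {"xyz": [0.1, 0.1, 2], "spin": 0, "gripper": -1},
    {"xyz": [0, 0, 2.5], "spin": 0, "gripper": -1},
    {"xyz": [0, 0, 2.5], "spin": 0, "gripper": -1},
    {"xyz": [0, 0, 1], "spin": 0, "gripper": -1},
    {"xyz": [0, 0, 0.8], "spin": 0, "gripper": -1},
    {"xyz": [0, 0, 0.6], "spin": 0, "gripper": -1},
    {"xyz": [0, 0, 0.6], "spin": 0, "gripper": -1},
    {"xyz": [0, 0, 0], "spin": 0, "gripper": -1},
    {"xyz": [0, 0, 0], "spin": 0, "gripper": -1}
  ]
}}

```text
clock: 14.1
tcp_pos: [475.6, 25.8, 119.7]
tool_rot: [3.141, -0.0, 1.613]
force: [0.4, -0.1, -3.1]
finger_gap: 0.539
grip_force: 63.0
```

Call:
{"op": "servo_tool", "data": {
  "commands": [
    {"xyz": [0, 0, 0.1], "spin": 0, "gripper": -1},
    {"xyz": [0, 0, 0], "spin": 0, "gripper": -1},
    {"xyz": [0, 0, 0], "spin": 0, "gripper": 1},
    {"xyz": [0, 0, 0], "spin": 0, "gripper": 1},
    {"xyz": [0, 0, 0], "spin": 0, "gripper": 1},
    {"xyz": [0, 0, 0], "spin": 0, "gripper": 1},
    {"xyz": [0, 0, 0], "spin": 0, "gripper": 1},
    {"xyz": [0, 0, -2], "spin": 0, "gripper": 1},
    {"xyz": [0, 0, -3.5], "spin": 0, "gripper": 1},
    {"xyz": [0, 0, -3.5], "spin": 0, "gripper": 1},
    {"xyz": [0, 0, -3.5], "spin": 0, "gripper": 1}
  ]
}}

```text
clock: 15.2
tcp_pos: [475.1, 25.6, 244.6]
tool_rot: [-3.141, 0.0, 1.612]
force: [-0.0, 1.4, -0.7]
finger_gap: 1.001
grip_force: 0.0
```

Call:
{"op": "servo_tool", "data": {
  "commands": [
    {"xyz": [-2.8, -0.7, 0], "spin": 0, "gripper": 1},
    {"xyz": [-2.8, -0.7, 0], "spin": 0, "gripper": 1},
    {"xyz": [-2.8, -0.7, 0], "spin": 0, "gripper": 1},
    {"xyz": [-2.8, -0.7, 0], "spin": 0, "gripper": 1},
    {"xyz": [-2.8, -0.7, 0], "spin": 0, "gripper": 1},
    {"xyz": [-2.8, -0.7, 0], "spin": 0, "gripper": 1},
    {"xyz": [-2.8, -0.7, 0], "spin": 0, "gripper": 1},
    {"xyz": [-2.8, -0.7, 0], "spin": 0, "gripper": 1},
    {"xyz": [-2.8, -0.7, 0], "spin": 0, "gripper": 1},
    {"xyz": [-2.8, -0.7, 0], "spin": 0, "gripper": 1},
    {"xyz": [-2.8, -0.7, 0], "spin": 0, "gripper": 1},
    {"xyz": [-2.8, -0.7, 0], "spin": 0, "gripper": 1},
    {"xyz": [-2.8, -0.7, 0], "spin": 0, "gripper": 1},
    {"xyz": [-2.8, -0.7, 0], "spin": 0, "gripper": 1},
    {"xyz": [0, 0, 0], "spin": 0, "gripper": 1},
    {"xyz": [0, 0, 0], "spin": 0, "gripper": 1}
  ]
}}

```text
clock: 16.8
tcp_pos: [393.4, -370.2, 243.0]
tool_rot: [-3.141, -0.0, 1.611]
force: [-0.4, 0.9, 0.1]
finger_gap: 1.002
grip_force: 0.0
```

Run:
```python
from h import *
st()
for c in ['scene','side']: look(c,475,25,36,120,145,24,c+'4.png')
for a in [(395,-369,30,10,62,22),(395,-369,30,70,85,17),(342,-282,36,20,110,26.5)]: look('wrist',*a)
shot('wrist','w4.png')
```

```text
16.8 [ 393.4 -370.2  243. ] [-3.141 -0.     1.611] 1.0019792259552038 [-0.42449626  0.92569409  0.13105052]
scene 175 [475.2  25.9] 1.0 lowest 120.3
side 161 [475.   23.8] 0.7 lowest 120.4
wrist 558 [ 394.2 -371.2] 1.4 lowest 13.5
wrist 552 [ 394.7 -369.1] 1.6 lowest 72.5
wrist 390 [ 342.1 -280.1] 0.0 lowest 22.0
```

View pics/scene4.png

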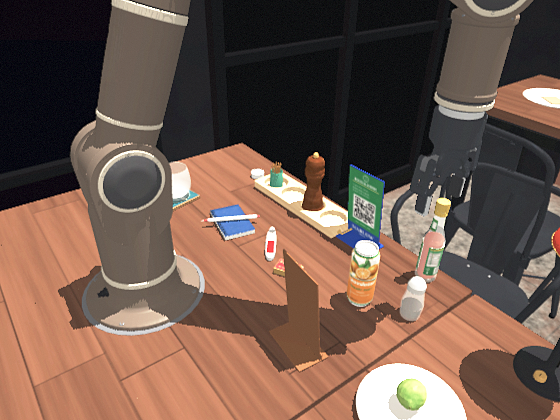

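Call:
{"op": "servo_tool", "data": {
  "commands": [
    {"xyz": [0, 0.1, 4], "spin": 0, "gripper": 1},
    {"xyz": [0, 0, 4], "spin": 0, "gripper": 1},
    {"xyz": [0, 0, 3.5], "spin": 0, "gripper": 1},
    {"xyz": [0, 0, 3], "spin": 0, "gripper": 1},
    {"xyz": [0, 0, 3], "spin": 0, "gripper": 1},
    {"xyz": [0, 0, 2], "spin": 0, "gripper": 1},
    {"xyz": [0, 0, 1.5], "spin": 0, "gripper": 1},
    {"xyz": [0, 0, 0], "spin": 0, "gripper": 1},
    {"xyz": [0, 0, 0], "spin": 0, "gripper": -1},
    {"xyz": [0, 0, 0], "spin": 0, "gripper": -1},
    {"xyz": [0, 0, 0], "spin": 0, "gripper": -1},
    {"xyz": [0, 0, 0], "spin": 0, "gripper": -1},
    {"xyz": [0, 0, 0], "spin": 0, "gripper": -1},
    {"xyz": [0, 0, 0], "spin": 0, "gripper": -1}
  ]
}}

```text
clock: 18.5
tcp_pos: [395.5, -370.5, 34.8]
tool_rot: [3.139, 0.001, 1.613]
force: [-2.4, 0.7, 9.4]
finger_gap: 0.434
grip_force: 58.9
```

Call:
{"op": "servo_tool", "data": {
  "commands": [
    {"xyz": [0, 0, -1.5], "spin": 0, "gripper": -1},
    {"xyz": [0, 0, -3], "spin": 0, "gripper": -1},
    {"xyz": [0, 0, -4], "spin": 0, "gripper": -1},
    {"xyz": [0, 0, -4], "spin": 0, "gripper": -1},
    {"xyz": [0, 0, -4], "spin": 0, "gripper": -1},
    {"xyz": [0, 0, -3.5], "spin": 0, "gripper": -1},
    {"xyz": [0, 0, -2], "spin": 0, "gripper": -1},
    {"xyz": [0, 0, 0], "spin": 0, "gripper": -1}
  ]
}}

```text
clock: 19.3
tcp_pos: [395.6, -371.2, 257.2]
tool_rot: [3.136, 0.003, 1.612]
force: [-0.3, -1.1, -1.4]
finger_gap: 0.432
grip_force: 60.0
```

Call:
{"op": "servo_tool", "data": {
  "commands": [
    {"xyz": [1.5, 0.4, 0], "spin": 0, "gripper": -1},
    {"xyz": [2.9, 0.6, 0], "spin": 0, "gripper": -1},
    {"xyz": [2.9, 0.6, 0], "spin": 0, "gripper": -1},
    {"xyz": [2.9, 0.6, 0], "spin": 0, "gripper": -1},
    {"xyz": [2.9, 0.6, 0], "spin": 0, "gripper": -1},
    {"xyz": [2.9, 0.6, 0], "spin": 0, "gripper": -1},
    {"xyz": [2.9, 0.6, 0], "spin": 0, "gripper": -1},
    {"xyz": [2.9, 0.6, 0], "spin": 0, "gripper": -1},
    {"xyz": [2.9, 0.6, 0], "spin": 0, "gripper": -1},
    {"xyz": [2.9, 0.6, 0], "spin": 0, "gripper": -1},
    {"xyz": [2.9, 0.6, 0], "spin": 0, "gripper": -1},
    {"xyz": [2.9, 0.6, 0], "spin": 0, "gripper": -1},
    {"xyz": [2.9, 0.6, 0], "spin": 0, "gripper": -1},
    {"xyz": [2.9, 0.6, 0], "spin": 0, "gripper": -1},
    {"xyz": [2.9, 0.6, 0], "spin": 0, "gripper": -1},
    {"xyz": [2.9, 0.6, 0], "spin": 0, "gripper": -1},
    {"xyz": [1.8, 0.2, 0], "spin": 0, "gripper": -1},
    {"xyz": [0, 0, 0], "spin": 0, "gripper": -1},
    {"xyz": [0, 0, 0], "spin": 0, "gripper": -1}
  ]
}}

```text
clock: 21.2
tcp_pos: [470.5, 101.1, 252.8]
tool_rot: [-3.14, 0.001, 1.613]
force: [0.1, -0.1, -0.3]
finger_gap: 0.433
grip_force: 59.9
```

Run:
```python
from h import *
st()
for c in ['scene','side']: look(c,471.6,101,30,210,250,22,c+'5.png')
```

```text
21.2 [470.5 101.1 252.8] [-3.140e+00  1.000e-03  1.613e+00] 0.43255096610059796 [ 0.11297352 -0.13929618 -0.27272932]
scene 180 [471.1 103.8] 1.1 lowest 221.1
side 150 [469.9 100.1] 0.9 lowest 220.2
```

View pics/scene5.png

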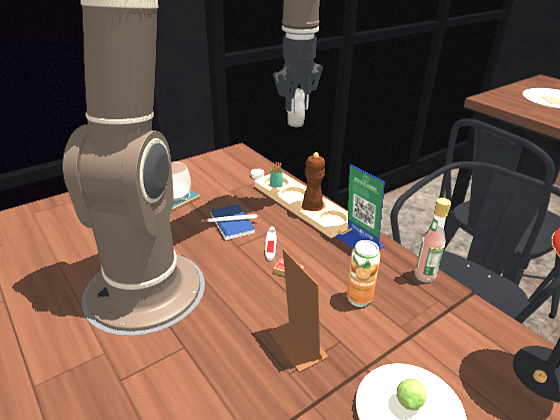

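The salt hangs upright at (297,107), centred over its well; the mill stands in its well at (315,182).

Call:
{"op": "servo_tool", "data": {
  "commands": [
    {"xyz": [0, 0.1, 3], "spin": 0, "gripper": -1},
    {"xyz": [0, 0, 4], "spin": 0, "gripper": -1},
    {"xyz": [0, 0, 4], "spin": 0, "gripper": -1},
    {"xyz": [0, 0, 3], "spin": 0, "gripper": -1},
    {"xyz": [0, 0, 2], "spin": 0, "gripper": -1},
    {"xyz": [0, 0, 2], "spin": 0, "gripper": -1},
    {"xyz": [0, 0, 1], "spin": 0, "gripper": -1},
    {"xyz": [0, 0, 0.8], "spin": 0, "gripper": -1},
    {"xyz": [0, 0, 0.6], "spin": 0, "gripper": -1},
    {"xyz": [0, 0, 0.5], "spin": 0, "gripper": -1},
    {"xyz": [0, 0, 0], "spin": 0, "gripper": -1},
    {"xyz": [0, 0, 0], "spin": 0, "gripper": -1}
  ]
}}

```text
clock: 22.5
tcp_pos: [472.4, 101.8, 44.6]
tool_rot: [3.141, -0.0, 1.613]
force: [0.4, 0.1, -0.9]
finger_gap: 0.435
grip_force: 59.9
```

Call:
{"op": "servo_tool", "data": {
  "commands": [
    {"xyz": [0, 0, 0.15], "spin": 0, "gripper": -1},
    {"xyz": [0, 0, 0], "spin": 0, "gripper": -1},
    {"xyz": [0, 0, 0], "spin": 0, "gripper": 0.6},
    {"xyz": [0, 0, 0], "spin": 0, "gripper": 0.6},
    {"xyz": [0, 0, 0], "spin": 0, "gripper": 0.6},
    {"xyz": [0, 0, 0], "spin": 0, "gripper": 0.6},
    {"xyz": [0, 0, -2], "spin": 0, "gripper": 0.6},
    {"xyz": [0, 0, -4], "spin": 0, "gripper": 0.6},
    {"xyz": [0, 0, -4], "spin": 0, "gripper": 0.6},
    {"xyz": [0, 0, -4], "spin": 0, "gripper": 0.6},
    {"xyz": [0, 0, -4], "spin": 0, "gripper": 0.6},
    {"xyz": [0, 0, -3.5], "spin": 0, "gripper": 0.6}
  ]
}}

```text
clock: 23.7
tcp_pos: [472.1, 101.5, 260.0]
tool_rot: [3.14, -0.001, 1.613]
force: [0.5, 0.5, -0.2]
finger_gap: 0.799
grip_force: 0.0
```

Call:
{"op": "servo_tool", "data": {
  "commands": [
    {"xyz": [-2.9, 0.15, 0], "spin": 0, "gripper": 0.6},
    {"xyz": [-2.9, 0.15, 0], "spin": 0, "gripper": 0.6},
    {"xyz": [-2.9, 0.15, 0], "spin": 0, "gripper": 0.6},
    {"xyz": [-2.9, 0.15, 0], "spin": 0, "gripper": 0.6},
    {"xyz": [-2.9, 0.15, 0], "spin": 0, "gripper": 0.6},
    {"xyz": [-2.9, 0.15, 0], "spin": 0, "gripper": 0.6},
    {"xyz": [-2.9, 0.15, 0], "spin": 0, "gripper": 0.6},
    {"xyz": [-2.9, 0.15, 0], "spin": 0, "gripper": 0.6},
    {"xyz": [-2.9, 0.15, 0], "spin": 0, "gripper": 0.6},
    {"xyz": [-2.9, 0.15, 0], "spin": 0, "gripper": 0.6},
    {"xyz": [-2.9, 0.15, 0], "spin": 0, "gripper": 0.6},
    {"xyz": [-2.9, 0.15, 0], "spin": 0, "gripper": 0.6},
    {"xyz": [-2.9, 0.15, 0], "spin": 0, "gripper": 0.6},
    {"xyz": [-2.9, 0, 0], "spin": 0, "gripper": 0.6},
    {"xyz": [-1.2, 0, 0], "spin": 0, "gripper": 0.6},
    {"xyz": [0, 0, 0], "spin": 0, "gripper": 0.6},
    {"xyz": [0, 0, 0], "spin": 0, "gripper": 0.6}
  ]
}}

```text
clock: 25.4
tcp_pos: [509.2, -314.0, 257.5]
tool_rot: [-3.141, -0.001, 1.613]
force: [-0.0, 0.8, 1.0]
finger_gap: 0.798
grip_force: 0.0
```

Run:
```python
from h import *
st()
for c in ['scene','side']: look(c,471.6,101,30,26,70,22)
for a in [(510,-315,30,163,190,15),(510,-315,30,15,95,22.5)]: look('wrist',*a)
```

```text
25.4 [ 509.2 -314.   257.5] [-3.141e+00 -1.000e-03  1.613e+00] 0.7982536949772246 [-0.03897693  0.80566951  0.96118465]
scene 232 [473.3 105.9] 1.9 lowest 26.5
side 223 [470.4 102.4] 1.5 lowest 26.9
wrist 427 [ 509.1 -315.7] 0.3 lowest 164.2
wrist 541 [ 509.1 -313.6] 0.1 lowest 16.0
```

Call:
{"op": "servo_tool", "data": {
  "commands": [
    {"xyz": [-0.1, 0, 2.5], "spin": 0, "gripper": 0.6},
    {"xyz": [0, 0, 3], "spin": 0, "gripper": 0.6},
    {"xyz": [0, 0, 3], "spin": 0, "gripper": 0.6},
    {"xyz": [0, 0, 2], "spin": 0, "gripper": 0.6},
    {"xyz": [0, 0, 0], "spin": 0, "gripper": 0.6},
    {"xyz": [0, 0, 0], "spin": 0, "gripper": 0.6},
    {"xyz": [0, 0, 0], "spin": 0, "gripper": -1},
    {"xyz": [0, 0, 0], "spin": 0, "gripper": -1},
    {"xyz": [0, 0, 0], "spin": 0, "gripper": -1},
    {"xyz": [0, 0, 0], "spin": 0, "gripper": -1},
    {"xyz": [0, 0, 0], "spin": 0, "gripper": -1},
    {"xyz": [0, 0, 0], "spin": 0, "gripper": -1},
    {"xyz": [0, 0, 0], "spin": 0, "gripper": -1}
  ]
}}

```text
clock: 26.9
tcp_pos: [509.6, -316.6, 154.1]
tool_rot: [3.14, 0.001, 1.613]
force: [-1.6, 1.4, 4.7]
finger_gap: 0.333
grip_force: 58.9
```

Call:
{"op": "servo_tool", "data": {
  "commands": [
    {"xyz": [0, 0, -1.5], "spin": 0, "gripper": -1},
    {"xyz": [0, 0, -2.5], "spin": 0, "gripper": -1},
    {"xyz": [0, 0, -3.5], "spin": 0, "gripper": -1},
    {"xyz": [0, 0, -3.5], "spin": 0, "gripper": -1},
    {"xyz": [0, 0, -3.5], "spin": 0, "gripper": -1},
    {"xyz": [0, 0, -3.5], "spin": 0, "gripper": -1},
    {"xyz": [0, 0, -2.5], "spin": 0, "gripper": -1},
    {"xyz": [0, 0, -1], "spin": 0, "gripper": -1},
    {"xyz": [0, 0, 0], "spin": 0, "gripper": -1},
    {"xyz": [0, 0, 0], "spin": 0, "gripper": -1}
  ]
}}

```text
clock: 27.9
tcp_pos: [508.8, -315.6, 366.5]
tool_rot: [-3.14, -0.001, 1.613]
force: [-0.7, 0.5, -4.2]
finger_gap: 0.34
grip_force: 59.9
```

Run:
```python
from h import *
st()
for c in ['scene','side']: look(c,509.6,-316,30,200,310,22.5,c+'6.png')
```

```text
27.9 [ 508.8 -315.6  366.5] [-3.140e+00 -1.000e-03  1.613e+00] 0.33965405819881495 [-0.70707696  0.5491219  -4.1864041 ]
scene 1196 [ 508.7 -313.9] 0.8 lowest 216.5
side 792 [ 509.7 -314.9] 0.7 lowest 217.9
```

Call:
{"op": "servo_tool", "data": {
  "commands": [
    {"xyz": [1.5, -0.2, 0], "spin": 0, "gripper": -1},
    {"xyz": [2.5, -0.2, 0], "spin": 0, "gripper": -1},
    {"xyz": [2.5, -0.2, 0], "spin": 0, "gripper": -1},
    {"xyz": [2.5, -0.2, 0], "spin": 0, "gripper": -1},
    {"xyz": [2.5, -0.2, 0], "spin": 0, "gripper": -1},
    {"xyz": [2.5, -0.2, 0], "spin": 0, "gripper": -1},
    {"xyz": [2.5, -0.2, 0], "spin": 0, "gripper": -1},
    {"xyz": [2.5, -0.2, 0], "spin": 0, "gripper": -1},
    {"xyz": [2.5, -0.2, 0], "spin": 0, "gripper": -1},
    {"xyz": [2.5, -0.2, 0], "spin": 0, "gripper": -1},
    {"xyz": [1.5, 0, 0], "spin": 0, "gripper": -1},
    {"xyz": [1, 0, 0], "spin": 0, "gripper": -1},
    {"xyz": [0, 0, 0], "spin": 0, "gripper": -1},
    {"xyz": [0, 0, 0], "spin": 0, "gripper": -1},
    {"xyz": [0, 0, 0], "spin": 0, "gripper": -1}
  ]
}}

```text
clock: 29.5
tcp_pos: [478.0, -53.3, 367.6]
tool_rot: [-3.141, 0.0, 1.611]
force: [0.8, 1.3, -3.1]
finger_gap: 0.338
grip_force: 59.8
```

Run:
```python
from h import *
st()
for c in ['scene','side']: look(c,478,-51,30,200,310,22.5,c+'7.png')
```

```text
29.5 [478.  -53.3 367.6] [-3.141  0.     1.611] 0.3381062492293698 [ 0.79686103  1.31289474 -3.07664027]
scene 821 [478. -52.] 0.8 lowest 217.4
side 688 [478.9 -53. ] 0.6 lowest 218.2
```

View pics/scene7.png

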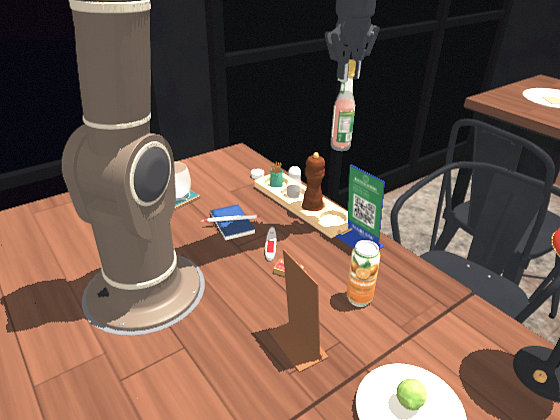

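The bottle hangs straight over the last well at (343,120). The salt is in at (294,182), the can unmoved at (364,272).

Call:
{"op": "servo_tool", "data": {
  "commands": [
    {"xyz": [0.15, 0, 2], "spin": 0, "gripper": -1},
    {"xyz": [0, 0, 3], "spin": 0, "gripper": -1},
    {"xyz": [0, 0, 3], "spin": 0, "gripper": -1},
    {"xyz": [0, 0, 3], "spin": 0, "gripper": -1},
    {"xyz": [0, 0, 3], "spin": 0, "gripper": -1},
    {"xyz": [0, 0, 2], "spin": 0, "gripper": -1},
    {"xyz": [0, 0, 1.5], "spin": 0, "gripper": -1},
    {"xyz": [0, 0, 1], "spin": 0, "gripper": -1},
    {"xyz": [0, 0, 0.8], "spin": 0, "gripper": -1},
    {"xyz": [0, 0, 0.6], "spin": 0, "gripper": -1},
    {"xyz": [0, 0, 0.4], "spin": 0, "gripper": -1},
    {"xyz": [0, 0, 0], "spin": 0, "gripper": -1},
    {"xyz": [0, 0, 0], "spin": 0, "gripper": -1}
  ]
}}

```text
clock: 30.9
tcp_pos: [478.3, -50.7, 165.1]
tool_rot: [3.141, -0.0, 1.613]
force: [0.7, 0.0, -3.4]
finger_gap: 0.34
grip_force: 59.7
```

Call:
{"op": "servo_tool", "data": {
  "commands": [
    {"xyz": [0, 0, 0.2], "spin": 0, "gripper": -1},
    {"xyz": [0, 0, 0.1], "spin": 0, "gripper": -1},
    {"xyz": [0, 0, 0], "spin": 0, "gripper": -1},
    {"xyz": [0, 0, 0], "spin": 0, "gripper": -1}
  ]
}}

```text
clock: 31.3
tcp_pos: [478.0, -50.6, 161.8]
tool_rot: [-3.142, -0.0, 1.613]
force: [-0.2, -0.6, -2.3]
finger_gap: 0.336
grip_force: 59.7
```

Call:
{"op": "servo_tool", "data": {
  "commands": [
    {"xyz": [0, 0, 0], "spin": 0, "gripper": 0.5},
    {"xyz": [0, 0, 0], "spin": 0, "gripper": 0.5},
    {"xyz": [0, 0, 0], "spin": 0, "gripper": 0.5},
    {"xyz": [0, 0, 0], "spin": 0, "gripper": 0.5},
    {"xyz": [0, 0, 0], "spin": 0, "gripper": 0.5},
    {"xyz": [0, 0, -2], "spin": 0, "gripper": 0.5},
    {"xyz": [0, 0, -3], "spin": 0, "gripper": 0.5},
    {"xyz": [0, 0, -3], "spin": 0, "gripper": 0.5},
    {"xyz": [0, 0, -3], "spin": 0, "gripper": 0.5},
    {"xyz": [0, 0, -3], "spin": 0, "gripper": 0.5},
    {"xyz": [0, 0, 0], "spin": 0, "gripper": 0.5},
    {"xyz": [0, 0, 0], "spin": 0, "gripper": 0.5}
  ]
}}

```text
clock: 32.5
tcp_pos: [478.2, -50.6, 302.0]
tool_rot: [3.14, -0.0, 1.613]
force: [-0.6, 0.8, -0.2]
finger_gap: 0.751
grip_force: 0.0
```

Run:
```python
from h import *
st()
for c in ['scene','side']:
    for a in [(478,-51,30,26,100,22.5),(478,-51,25,168,198,15),(475,25,36,120,148,24),(472,101,30,26,70,22),(472,101,25,78,92,17),(468,177,30,26,52,19),(342,-282,36,20,110,26.5)]: look(c,*a)
shot('scene','s8.png')
```

```text
32.5 [478.2 -50.6 302. ] [ 3.14  -0.     1.613] 0.7510267930398127 [-0.5706615   0.76101504 -0.18226857]
scene 475 [478.  -49.3] 0.9 lowest 26.7
scene 126 [479.4 -47.5] 1.3 lowest 168.5
scene 192 [475.4  25.7] 1.0 lowest 120.5
scene 230 [474.2 104.7] 1.6 lowest 26.2
scene 69 [474.4 104. ] 1.3 lowest 78.7
scene 116 [469.6 178.3] 1.1 lowest 26.8
scene 975 [ 341.6 -281.2] 0.6 lowest 21.3
side 358 [478.7 -50.3] 0.8 lowest 26.8
side 106 [476.8 -51. ] 0.9 lowest 169.6
side 194 [474.8  23.6] 0.8 lowest 120.5
side 221 [470.9 101.4] 1.4 lowest 27.1
side 100 [473.6 101.7] 1.4 lowest 78.6
side 156 [468.3 176.3] 1.2 lowest 26.4
side 539 [ 343.5 -282.7] 0.8 lowest 20.7
```

View pics/s8.png

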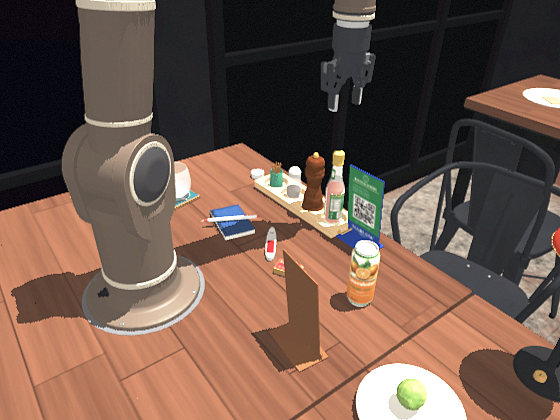

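All four stand upright and centred in their wells, in the right order: bottle (335,190), mill (315,182), salt (294,182), pot (277,178). The can has not moved.

```bash
python3 -c "
from station import close_job
print(close_job())"
```

```text
the job is handed in; nothing more can be done
None
```

I handed the job in at about 33 s: from the menu card, the sauce bottle, pepper mill, salt shaker and toothpick pot stand upright within about 4 mm of their well centres, and the soda can has not moved; no verdict came back.

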